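Clear the inspection plate and show an injector nozzle to the camera

TASK

First clear the two pieces of scrap (the red plastic cap and the old brass nut) off the inspection plate into the yellow scrap bin. Then lift the injector with the blue band out of its cradle and hold it in the air in front of the inspection camera: nozzle tip at the camera's focus point, nozzle pointing straight into the lens along its line of sight, brass inlet stub on the upper side. Finish while still holding it there, still, carried by the gripper alone; do not touch the camera and leave the orange-banded injector and the spray can where they are.

Things in the scene. Friction and masses are not known exactly. Their poses are not given: they have to be found in the camera images.
- injector_blue: Steel injector with a blue band near its tail, 165 mm long, 0.25-0.46 kg. Origin on its axis, mid-shank; +x to the nozzle, +z to the brass inlet stub. Square shank 24 x 24 mm, x -40 to +40: grip it across y near x = 0, between the cradle's supports. At the start level in its cradle, stub up, axis 44 mm above the table, nozzle away from the robot within 25 degrees.
- nozzle_blue (a point): Nozzle tip of the blue-banded injector, at its x = +90 mm. Ahead of the shank: round neck 19 mm thick to x +65, copper washer, dark nozzle 10 mm thick to the tip.
- tail_blue (a point): Tail end of the blue-banded injector, at its x = -75 mm. Blue band 29 mm thick from x -56 to -40, black end 27 mm thick behind it; inlet stub 12 mm thick at x -33, top 24 mm above the axis.
- injector_orange: Same injector with an orange band, in the other cradle; not to be disturbed. The two may have changed places.
- cradle_blue: Fixed black cradle under the blue-banded injector; origin at the centre of its underside, +x along the injector. Base 110 x 50 x 8 mm; supports 10 mm thick at x -30 and +30, 50 mm wide, with an open-topped slot 30 mm wide, floor at 32 mm, cheeks to 46 mm. Lift the injector straight up.
- cradle_orange: The same cradle under the orange-banded injector.
- station: Fixed inspection station. Origin on the table under the white cross on its plate, +x from the cross to the camera post (away from the robot within about 20 degrees). Dark steel plate 6 mm thick, x -120 to +250, y -100 to +100 mm. Post 22 mm thick at x = +216, 366 mm tall, carrying the camera.
- camera: Inspection camera: black ring with white ring light and lens, aluminium barrel, blue housing, 60 mm across, 94 mm long. Origin at the lens face centre; +x runs from the focus point into the lens, away from the robot and 25 degrees upward; +y level. The presented injector's +x, +y, +z must be parallel to the camera's +x, +y, +z.
- focus (a point): Focus point of the camera in the empty air, 130 mm straight out from the lens face (camera x = -130), vertically above the white cross, 226 mm above the table. The nozzle tip goes here.
- cap: Scrap: red plastic cap, round, 24 mm thick with a 30 mm flange 5 mm high at the foot, 34 mm tall, standing on the plate on one side of the cross. Origin at the centre of its underside, z up.
- nut: Scrap: old brass union nut, hexagonal, 27 mm over corners up to 22 mm high, then 21 mm up to its top at 34 mm, standing on the plate on the other side of the cross. Origin at the centre of its underside, z up.
- bin: Yellow open scrap bin, fixed, 170 (x) x 150 (y) mm, 80 mm high, wall 4 mm. Origin at the centre of its underside.
- can: Bystander: red spray can, 60 mm thick, 190 mm tall, standing; origin at the centre of its underside.

How it is judged:
By the outcome, as a careful person would: the job done as asked, in the order asked, and still so for the second after the job is handed in, while the arm keeps its last pose, push and grip.
It also fails if it takes over 72 s, if anything falls off the work surface, if the arm or the gripper's body presses on something with over 40 N, if the wrist force passes 120 N, or if a joint passes its speed limit or range.

ROBOT

A 7-joint arm with a two-finger parallel gripper is mounted at the origin on the work surface. World frame = base frame: x ahead of the robot, y to its left, z up, the work surface at z = 0. Lengths are in m, angles in rad, forces in N, time in s.
With the tool pointing down it reaches from about 0.425 to 0.875 m from the base axis. Payload 8.4 kg.
Tool frame: the origin (TCP) lies midway between the tips of the shut fingers; the grasp point (between the pads) lies 19 mm behind it; z points along the fingers, y is the line along which they close (so a half turn about z gives the same grasp; the last joint's range is limited). The gripper opens to 85 mm and grips with 20 to 120 N. Pads are 22 mm wide; open, the fingers measure 114 mm over their backs; the gripper's body (76 mm by 85 mm) begins 54 mm behind the grasp point. The pads swing forward as they close: fully open they stand 13 mm farther back than shut.
Start: joints at [-1.39, 0.333, 0.04, 1.465, -0.013, 1.343, -0.059], TCP at [0.18, 0.625, 0.231] pointing down, gripper open.
Joint ranges: [-2.58, 2.58], [-0.38, 2.09], [-1.3, 1.39], [0.25, 2.4], [-1.5, 4.64], [0.08, 2.09], [-2.65, 2.65]. Speed limits (rad/s): [2.22, 2.22, 2.79, 2.79, 3.14, 3.14, 3.14].

INTERFACE

Orientations are given as a unit quaternion [w, x, y, z].
In Python, from bench import r gives the robot as it stands.
- The arm moves only by the tool send_rows, never from a script. Its argument "plan" is text: rows parted by semicolons, each of 7 numbers parted by spaces: the turn, a rotation vector about the world's x, y, z in degrees, then the shift along the world's x, y, z in cm, then the opening, from 0 (shut) to 1 (fully open). In form: wx wy wz tx ty tz gripper; .... A call has 1 to 20 rows; each row shifts and turns the commanded pose from where the row before left it; what a row does not reach is not made up. A row lasts 1/8 s, in which the tool goes at most 62.5 mm and 10.7 degrees, less where a joint would pass 70% of its speed; a pose out of reach is approached as far as the arm can. A call with a gripper value outside its range is refused whole. The fingers move at their own pace and stop on an object; "grip_force" is the grip in N (left out, the last holds). Time passes only in rows, so rows that do not move let the fingers close. It gives the time, the measured TCP pose, the force, the opening and the grip force at its end, in the units of the state.
- r.state(): the state, without advancing time (a new reading comes with each control period).
- r.camera(name): name is "side" or "top"; returns (picture, depth): 420x560x3 uint8, red, green, blue; 420x560 float32, m along the optical axis (not along the pixel's ray), 0 where there is no reading.
- r.get_calibration(name): a dict with "intrinsics" (3x3 intrinsics, pixels), "T" (4x4, takes a point from camera to world coordinates). Camera axes: x right, y down, z forward; pixel columns grow to the right and rows downward; lengths in m; the calibration is good to about 2 mm. A picture is of the moment at which its call begins. get_calibration takes no time and is no camera call.
- r.finish_job(): hands the job in; it is judged then, once.
The state is a dict: "clock": time; "joint_pos": joint angles; "qvel": joint speeds; "joint_efforts": joint torques, N m; "eef_pos": TCP position; "tool_rot": TCP orientation; "force": force on the tool from outside, world axes, zero at the start; "moment": the same for the moment, N m; "gripper_width": finger opening in m; "grasp_force": force on a finger pad.
Only numpy, scipy, OpenCV 4.12 (cv2) and the standard library are available. Lean on these libraries where they do the work, as an engineer would, in place of code of your own. Each camera call takes 0.05 s, during which the arm holds its last target. There are 200 camera calls.

## Working session

There is one attempt and no reset: what is moved stays moved. The work goes in short steps, Python scripts to look and compute and a tool call to move; the robot and the scene stay as the last step left them, time stands still between calls to the robot, and variables do not carry over. Pictures are saved under pics/ and viewed, at most 10 in all, crops included, and the job is handed in when it is done.

Besides the shell and the picture viewer there is one more tool, called after "Call:" in YAML: its name, and indented under it one key for each argument. send_rows: Moves the arm, as the interface text tells. Its arguments: {"type":"object","properties":{"plan":{"type":"string"},"grip_force":{"type":"number"}},"required":["plan"]}

```bash
mkdir -p pics; ls; python3 - <<'E'
from bench import r
import cv2,numpy as np
for n in("side","top"):
    im,d=r.camera(n); cv2.imwrite(f"pics/{n}0.png",im[:,:,::-1]); np.savez(f"{n}0.npz",im=im,d=d)
    c=r.get_calibration(n); print(n,np.round(c["intrinsics"],1).tolist(),np.round(c["T"],3).tolist(),(d>0).mean())
print(r.state())
E
```

```text
pics
side [[539.7, 0.0, 273.1], [0.0, 539.7, 216.2], [0.0, 0.0, 1.0]] [[0.805, -0.371, 0.463, -0.044], [-0.593, -0.528, 0.608, -0.855], [0.018, -0.764, -0.645, 1.065], [0.0, 0.0, 0.0, 1.0]] 0.995922619047619
top [[479.9, 0.0, 277.4], [0.0, 479.9, 206.5], [0.0, 0.0, 1.0]] [[-0.012, -0.99, 0.142, 0.453], [-1.0, 0.008, -0.026, 0.006], [0.025, -0.142, -0.989, 1.33], [0.0, 0.0, 0.0, 1.0]] 0.9961777210884354
{'clock': 0.1, 'joint_pos': array([-1.39020875,  0.33386562,  0.03986303,  1.46617837, -0.01339709,
        1.34329562, -0.05848014]), 'qvel': array([-0.00138154, -0.00059543, -0.00057501, -0.00169573,  0.0020774 ,
       -0.00058756,  0.00186486]), 'joint_efforts': array([ 4.74795044e-03, -6.60014963e+01,  1.37044374e+00, -4.06473362e+01,
        1.69720844e-02,  8.86659196e-03,  3.03392324e-05]), 'eef_pos': array([0.17940412, 0.62432476, 0.23049584]), 'tool_rot': array([-5.39644766e-05,  1.39430633e-01,  9.90231564e-01, -7.38609490e-04]), 'force': array([ 0.22801624, -1.37270684, -0.73792373]), 'moment': array([-0.00345636,  0.03740696,  0.02097336]), 'grasp_force': 0.0, 'gripper_width': 0.085156948639681}
```

View pics/top0.png

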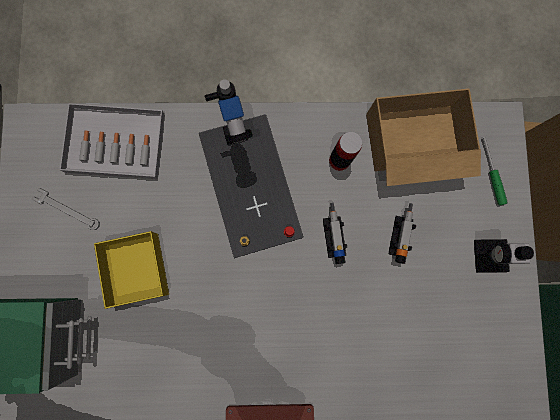

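View pics/side0.png

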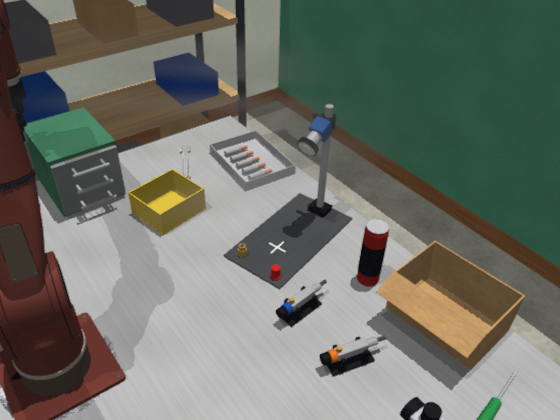

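```bash
cat > h.py <<'E'
from bench import r
import cv2,numpy as np
def look(n):
    im,d=r.camera(n); c=r.get_calibration(n); K,T=c["intrinsics"],c["T"]
    return im,d,K,T,pts(d,K,T)
def pts(d,K,T):
    v,u=np.mgrid[:d.shape[0],:d.shape[1]]
    P=np.stack([(u-K[0,2])/K[0,0]*d,(v-K[1,2])/K[1,1]*d,d],-1)
    P=P@T[:3,:3].T+T[:3,3]; P[d==0]=np.nan
    return P
def cast(uv,z,K,T):
    uv=np.atleast_2d(np.asarray(uv,float))
    D=np.c_[(uv-K[[0,1],[2,2]])/K[0,0],np.ones(len(uv))]@T[:3,:3].T
    return T[:3,3]+D*((z-T[2,3])/D[:,2])[:,None]
def hsv(im): return cv2.cvtColor(im,cv2.COLOR_RGB2HSV)
def msk(im,lo,hi,box=None):
    m=cv2.inRange(hsv(im),lo,hi)
    if box is not None:
        k=np.zeros_like(m); x0,y0,x1,y1=box; k[y0:y1,x0:x1]=1; m=m*k
    return m
E
cat > m.py <<'E'
from h import *
for n in("top","side"):
    z=np.load(n+"0.npz"); im,d=z["im"],z["d"]; c=r.get_calibration(n);K,T=c["intrinsics"],c["T"];P=pts(d,K,T)
    B=dict(top=dict(plate=(195,80,305,260),cap=(280,222,300,240),nut=(235,232,254,250),bin=(90,228,172,312),blue=(320,240,350,268),inj=(318,195,352,270),cross=(244,194,270,220)),
      side=dict(plate=(222,190,355,285),cap=(266,260,286,282),nut=(232,238,252,260),bin=(125,168,210,232),blue=(280,290,300,320),inj=(276,276,332,322),cross=(266,238,290,256)))[n]
    def show(name,m,zz):
        v,u=np.nonzero(m); Q=P[v,u]
        print(n,name,len(u),"uv",u.mean().round(1),v.mean().round(1),"cast",cast([u.mean(),v.mean()],zz,K,T)[0].round(4),"med",np.nanmedian(Q,0).round(4),"zmax",np.nanpercentile(Q[:,2],95).round(4))
    show("cap",msk(im,(0,150,60),(8,255,255),B["cap"])|msk(im,(172,150,60),(180,255,255),B["cap"]),.034+.006)
    show("nut",msk(im,(12,90,60),(30,255,255),B["nut"]),.03)
    show("blue",msk(im,(100,120,50),(125,255,255),B["blue"]),.056)
    show("cross",msk(im,(0,0,150),(180,60,255),B["cross"]),.006)
    ylw=msk(im,(22,120,60),(35,255,255),B["bin"]); q=P[(ylw>0)&(P[...,2]>.07)]
    print("bin",[np.round(x,4) for x in cv2.minAreaRect(q[:,:2].astype(np.float32))])
    x0,y0,x1,y1=B["plate"]; k=np.zeros(d.shape,bool);k[y0:y1,x0:x1]=1
    q=P[k&(im.max(-1)<90)&(abs(P[...,2]-.006)<.005)]
    print("plate",[np.round(x,4) for x in cv2.minAreaRect(q[:,:2].astype(np.float32))])
    x0,y0,x1,y1=B["inj"]; k[:]=0;k[y0:y1,x0:x1]=1
    q=P[k&(P[...,2]>.0475)&(P[...,2]<.063)]
    l=cv2.fitLine(q[:,:2].astype(np.float32),cv2.DIST_HUBER,0,.01,.01).ravel(); print("inj",len(q),l,np.degrees(np.arctan2(l[1],l[0])))
    t=(q[:,:2]-l[2:])@l[:2]; print(" ends",l[2:]+l[:2]*t.min(),l[2:]+l[:2]*t.max(),np.ptp(t))
    q=P[(abs(P[...,0]-.75)<.3)&(abs(P[...,1]-.08)<.1)&(P[...,2]>.2)]
    hb=msk(im,(100,120,50),(125,255,255))>0; b=P[hb&(P[...,2]>.22)&(abs(P[...,1])<.25)]
    print("housing",len(b),np.nanmedian(b,0))
E
python3 m.py
python3 - <<'E'
import cv2,numpy as np
a=cv2.imread('pics/top0.png')
x=cv2.resize(a[190:275,225:355],None,fx=6,fy=6,interpolation=2)
cv2.imwrite('pics/crop1.png',x)
E
```

```text
top cap 87 uv 288.7 230.9 cast [ 0.5723 -0.0579  0.04  ] med [ 0.5721 -0.0586  0.0391] zmax 0.0428
top nut 57 uv 244.3 240.5 cast [0.5482 0.0624 0.03  ] med [0.548  0.0615 0.03  ] zmax 0.0431
top blue 67 uv 338.7 253.0 cast [ 0.5105 -0.1891  0.056 ] med [ 0.5106 -0.189   0.0562] zmax 0.0614
top cross 53 uv 256.2 206.1 cast [0.6455 0.03   0.006 ] med [0.6454 0.0305 0.0074] zmax 0.0122
bin [array([0.4744, 0.3594]), array([0.1702, 0.1515]), np.float64(11.6191)]
plate [array([0.7409, 0.0567]), array([0.4395, 0.2016]), np.float64(15.9344)]
inj 481 [ 0.9943027   0.10659362  0.554448   -0.18446183] 6.1189895
 ends [ 0.48392201 -0.19202253] [ 0.64651131 -0.17459224] 0.1635209351317939
housing 432 [0.81257885 0.07759768 0.33198411]
side cap 131 uv 275.3 272.3 cast [ 0.5606 -0.0759  0.04  ] med [ 0.569  -0.0651  0.0249] zmax 0.0391
side nut 105 uv 241.9 250.4 cast [0.5411 0.0522 0.03  ] med [0.5441 0.0562 0.0237] zmax 0.0377
side blue 79 uv 287.9 307.3 cast [ 0.5066 -0.1993  0.056 ] med [ 0.5094 -0.1969  0.0512] zmax 0.0564
side cross 65 uv 276.9 246.8 cast [0.6442 0.0277 0.006 ] med [0.6458 0.0315 0.0031] zmax 0.0064
bin [array([0.4743, 0.3561]), array([0.1736, 0.1573]), np.float64(11.8373)]
plate [array([0.7063, 0.0435]), array([0.3694, 0.1999]), np.float64(15.6232)]
inj 382 [ 0.99212     0.12529118  0.5450393  -0.19034503] 7.197571
 ends [ 0.48194927 -0.19831244] [ 0.64239745 -0.17805003] 0.16172255084860326
housing 214 [0.81159407 0.07312789 0.32696053]
```

View pics/crop1.png

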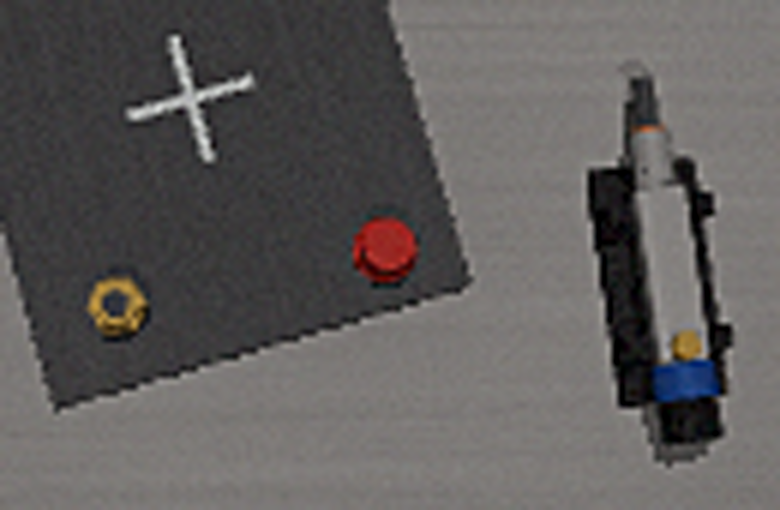

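Top view: cross at (256,206), nut (244,240), cap (289,231), blue injector (337,232) with its tail at the bottom, bin (131,270). First I'll move to above the nut.

Call:
send_rows:
  plan: "0 0 1.4 2.3 -3.5 -0.5 1;0 0 1.4 2.3 -3.5 -0.5 1;0 0 1.4 2.3 -3.5 -0.5 1;0 0 1.4 2.3 -3.5 -0.5 1;0 0 1.4 2.3 -3.5 -0.5 1;0 0 1.4 2.3 -3.5 -0.5 1;0 0 1.4 2.3 -3.5 -0.5 1;0 0 1.4 2.3 -3.5 -0.5 1;0 0 1.4 2.3 -3.5 -0.5 1;0 0 1.4 2.3 -3.5 -0.5 1;0 0 1.4 2.3 -3.5 -0.5 1;0 0 1.4 2.3 -3.5 -0.5 1;0 0 1.4 2.3 -3.5 -0.5 1;0 0 1.4 2.3 -3.5 -0.5 1;0 0 1.4 2.3 -3.5 -0.5 1;0 0 1.4 2.3 -3.5 -0.5 1;0 0 0 0 0 0 1;0 0 0 0 0 0 1"
  grip_force: 60

```text
clock: 2.35
eef_pos: [0.5471, 0.0651, 0.1509]
tool_rot: [-0.0, -0.055, 0.998, 0.0]
force: [0.3, 0.7, 0.4]
gripper_width: 0.0848
grasp_force: 0.0
```

Call:
send_rows:
  plan: "0 0 0 0.2 -0.2 -4 1;0 0 0 0 0 -4 1;0 0 0 0 0 -3 1;0 0 0 0 0 -2 1;0 0 0 0 0 -0.9 1;0 0 0 0 0 0 1;0 0 0 0 0 0 0;0 0 0 0 0 0 0;0 0 0 0 0 0 0;0 0 0 0 0 0 0;0 0 0 0 0 0 0;0 0 0 0 0 0 0"

```text
clock: 3.85
eef_pos: [0.5499, 0.0628, 0.013]
tool_rot: [0.0, -0.055, 0.998, 0.0]
force: [-2.4, -0.2, 6.1]
gripper_width: 0.0244
grasp_force: 58.5
```

Call:
send_rows:
  plan: "0 0 0 0 0 2 0;0 0 0 0 0 4 0;0 0 0 0 0 4 0;0 0 0 -0.5 2.5 4 0;0 0 0 -0.9 3.5 0 0;0 0 0 -0.9 3.5 0 0;0 0 0 -0.9 3.5 0 0;0 0 0 -0.9 3.5 0 0;0 0 0 -0.9 3.5 0 0;0 0 0 -0.9 3.5 0 0;0 0 0 -0.9 3.5 0 0;0 0 0 -0.8 2.5 0 0;0 0 0 0 0 -3 0;0 0 0 0 0 -4 0;0 0 0 0 0 -1 0;0 0 0 0 0 0 0;0 0 0 0 0 0 1;0 0 0 0 0 0 1;0 0 0 0 0 0 1;0 0 0 0 0 0 1"

```text
clock: 6.35
eef_pos: [0.4736, 0.3578, 0.0727]
tool_rot: [0.0, -0.056, 0.998, 0.0]
force: [-1.0, 0.0, 0.2]
gripper_width: 0.0854
grasp_force: 0.0
```

Call:
send_rows:
  plan: "0 0 0 0 0 4 1;0 0 0 0 0 4 1;0 0 0 0.9 -3.5 0 1;0 0 0 1 -4 0 1;0 0 0 1 -4 0 1;0 0 0 1 -4 0 1;0 0 0 1 -4 0 1;0 0 0 1 -4 0 1;0 0 0 1 -4 0 1;0 0 0 1 -4 0 1;0 0 0 1 -4 0 1;0 0 0 1 -4 0 1;0 0 0 0 -2 -2 1;0 0 0 0 0 -4 1;0 0 0 0 0 -4 1;0 0 0 0 0 -3 1;0 0 0 0 0 -1 1;0 0 0 0 0 0 1;0 0 0 0 0 0 0;0 0 0 0 0 0 0"

```text
clock: 8.85
eef_pos: [0.5733, -0.0573, 0.0135]
tool_rot: [0.001, -0.056, 0.998, 0.0]
force: [-0.7, -0.4, -0.0]
gripper_width: 0.0515
grasp_force: 0.0
```

Call:
send_rows:
  plan: "0 0 0 0 0 0 0;0 0 0 0 0 0 0;0 0 0 0 0 0 0;0 0 0 0 0 0 0"

```text
clock: 9.35
eef_pos: [0.5729, -0.0573, 0.013]
tool_rot: [0.0, -0.056, 0.998, 0.0]
force: [-1.0, 0.3, 4.7]
gripper_width: 0.0216
grasp_force: 58.6
```

Call:
send_rows:
  plan: "0 0 0 0 0 1 0;0 0 0 0 0 2 0;0 0 0 0 0 4 0;0 0 0 0 0 4 0;0 0 0 0 0 3 0;0 0 0 0 0 0 0"

```text
clock: 10.1
eef_pos: [0.5742, -0.0576, 0.1561]
tool_rot: [0.003, -0.055, 0.998, 0.0]
force: [0.6, 0.6, -0.5]
gripper_width: 0.0218
grasp_force: 58.7
```

```bash
python3 - <<'E'
from h import *
im,*_=look("side"); im2,*_=look("top")
a=cv2.resize(im[150:330,190:370],(400,400))
b=cv2.resize(im2[180:300,230:350],(400,400))
cv2.imwrite("pics/s1.png",np.hstack([a,b])[:,:,::-1])
print(r.state()["gripper_width"])
E
```

```text
0.021419701213667108
```

View pics/s1.png

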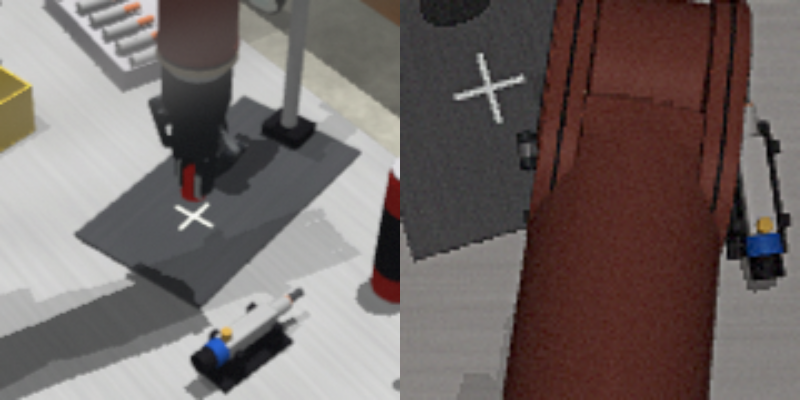

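The side view crop (left) shows the red cap held in the fingers at about (195,180), and the plate is clear. Next, the bin.

Call:
send_rows:
  plan: "0 0 0 0 2 0 0;0 0 0 -1 3.5 0 0;0 0 0 -1 4 0 0;0 0 0 -1 4 0 0;0 0 0 -1 4 0 0;0 0 0 -1 4 0 0;0 0 0 -1 4 0 0;0 0 0 -1 4 0 0;0 0 0 -1 4 0 0;0 0 0 -1 4 0 0;0 0 0 -1 4 0 0;0 0 0 0 0 -3 0;0 0 0 0 0 -4 0;0 0 0 0 0 -1 0;0 0 0 0 0 0 0;0 0 0 0 0 0 1;0 0 0 0 0 0 1;0 0 0 0 0 0 1;0 0 0 0 0 5 1;0 0 0 0 0 5 1"

```text
clock: 12.7
eef_pos: [0.4723, 0.3574, 0.1736]
tool_rot: [-0.0, -0.056, 0.998, -0.0]
force: [1.2, 0.6, -0.2]
gripper_width: 0.0852
grasp_force: 0.0
```

Call:
send_rows:
  plan: "0 0 0 0 -3 3 1;0 0 0 0 -4 0 1;0 0 0 0 -4 0 1;0 0 0 0.5 -4 0 1;0 0 0 0.5 -4 0 1;0 0 0 0 -1 0 1;0 0 0 0 0 0 1"

```text
clock: 13.58
eef_pos: [0.4826, 0.1576, 0.2027]
tool_rot: [0.0, -0.055, 0.998, 0.0]
force: [0.4, 0.6, -0.7]
gripper_width: 0.0856
grasp_force: 0.0
```

```bash
python3 - <<'E'
from h import *
im,d,K,T,P=look("top"); im2,d2,K2,T2,P2=look("side")
np.savez("top0.npz",im=im,d=d);np.savez("side0.npz",im=im2,d=d2)
a=cv2.resize(im[180:320,80:360],(800,400))
cv2.imwrite("pics/s2.png",a[:,:,::-1])
print(r.state()["joint_pos"].round(3))
E
python3 m.py 2>&1 | grep -v "cap\|nut\|bin"
```

```text
[-0.855  0.053  0.468  1.865 -0.026  1.229  1.306]
m.py:8: RuntimeWarning: Mean of empty slice.
  print(n,name,len(u),"uv",u.mean().round(1),v.mean().round(1),"cast",cast([u.mean(),v.mean()],zz,K,T)[0].round(4),"med",np.nanmedian(Q,0).round(4),"zmax",np.nanpercentile(Q[:,2],95).round(4))
  ret = ret.dtype.type(ret / rcount)
  return np.nanmean(a, axis, out=out, keepdims=keepdims)
  return np.nanmean(a, axis, out=out, keepdims=keepdims)
top blue 67 uv 338.7 253.0 cast [ 0.5105 -0.1891  0.056 ] med [ 0.5105 -0.189   0.0564] zmax 0.0612
top cross 55 uv 256.2 205.9 cast [0.6459 0.0301 0.006 ] med [0.6454 0.0306 0.0067] zmax 0.0109
plate [array([0.7201, 0.0897]), array([0.4189, 0.2776]), np.float64(15.4686)]
inj 476 [ 0.99406093  0.10882488  0.553318   -0.18455575] 6.2475796
 ends [ 0.48394382 -0.1921505 ] [ 0.64623365 -0.17438381] 0.16325944193041506
housing 431 [0.81210838 0.07752997 0.33225854]
side blue 79 uv 287.9 307.3 cast [ 0.5066 -0.1993  0.056 ] med [ 0.5103 -0.1979  0.0517] zmax 0.0573
side cross 71 uv 276.8 246.9 cast [0.6439 0.0277 0.006 ] med [0.6455 0.0298 0.0036] zmax 0.0068
plate [array([0.706 , 0.0429]), array([0.3709, 0.2012]), np.float64(15.707)]
inj 390 [ 0.99205965  0.1257682   0.54471403 -0.19021124] 7.2251196
 ends [ 0.48188542 -0.19817632] [ 0.63590106 -0.17865102] 0.1552483698380174
housing 230 [0.81126355 0.07243928 0.32833451]
```

View pics/s2.png

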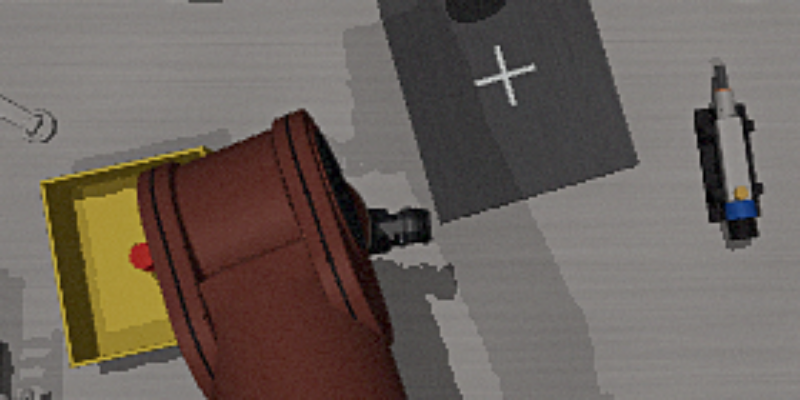

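The crop shows the cap in the bin at (142,257), the plate empty and the blue injector undisturbed. Now for the injector.

Call:
send_rows:
  plan: "0 0 0 0.8 -3.8 0 1;0 0 0 0.8 -3.8 0 1;0 0 0 0.8 -3.8 0 1;0 0 0 0.8 -3.8 0 1;0 0 0 0.8 -3.8 0 1;0 0 0 0.8 -3.8 0 1;0 0 0 0.9 -3.8 0 1;0 0 0 0.9 -3.8 0 1;0 0 0 0.9 -3.8 0 1;0 0 0 0 0 -4 1;0 0 0 0 0 -4 1;0 0 0 0 0 0 1;0 0 0 0 0 0 1"

```text
clock: 15.3
eef_pos: [0.5585, -0.1838, 0.1236]
tool_rot: [0.0, -0.056, 0.998, -0.0]
force: [0.4, 0.1, 0.3]
gripper_width: 0.0852
grasp_force: 0.0
```

Call:
send_rows:
  plan: "0 0 0 0 0 -4 1;0 0 0 0 0 -3 1;0 0 0 0 0 -2 1;0 0 0 0 0 -0.8 1;0 0 0 0 0 0 1;0 0 0 0 0 0 1"

```text
clock: 16.05
eef_pos: [0.5583, -0.1846, 0.0254]
tool_rot: [0.001, -0.056, 0.998, -0.0]
force: [0.2, 0.8, 1.2]
gripper_width: 0.0857
grasp_force: 0.0
```

Call:
send_rows:
  plan: "0 0 0 0 0 0 0;0 0 0 0 0 0 0;0 0 0 0 0 0 0;0 0 0 0 0 0 0;0 0 0 0 0 0 0;0 0 0 0 0 0 0;0 0 0 0 0 0 0;0 0 0 0 0 0 0"
  grip_force: 100

```text
clock: 17.05
eef_pos: [0.5577, -0.1844, 0.0247]
tool_rot: [0.0, -0.056, 0.998, -0.0]
force: [-0.7, 2.2, 5.4]
gripper_width: 0.0228
grasp_force: 98.2
```

Call:
send_rows:
  plan: "0 0 0 0 0 0.5 0;0 0 0 0 0 1 0;0 0 0 0 0 2 0;0 0 0 0 0 3 0;0 0 0 0 0 3 0;0 0 0 0 0 3 0;0 0 0 0 0 3 0;0 0 0 0 0 2 0;0 0 0 0 0 0 0;0 0 0 0 0 0 0"

```text
clock: 18.3
eef_pos: [0.5571, -0.1841, 0.1989]
tool_rot: [-0.0, -0.056, 0.998, 0.0]
force: [0.4, 0.3, -2.6]
gripper_width: 0.0228
grasp_force: 98.0
```

```bash
python3 - <<'E'
from h import *
im,d,K,T,P=look("side"); im2,d2,K2,T2,P2=look("top")
np.savez("s3.npz",im=im,d=d,im2=im2,d2=d2)
a=cv2.resize(im[140:340,230:430],(400,400),interpolation=2); b=cv2.resize(im2[170:290,270:390],(400,400),interpolation=2)
cv2.imwrite("pics/s3.png",np.hstack([a,b])[:,:,::-1])
s=r.state();print(s["eef_pos"],s["gripper_width"],s["joint_pos"].round(3),s["force"],s["moment"])
E
```

```text
[ 0.55692005 -0.18409227  0.19838619] 0.022534552745745857 [-0.393  0.273  0.764  1.699 -0.197  1.251  2.098] [ 0.17923115 -0.05791652 -2.18305558] [ 0.07877252 -0.09640793  0.02382823]
```

View pics/s3.png

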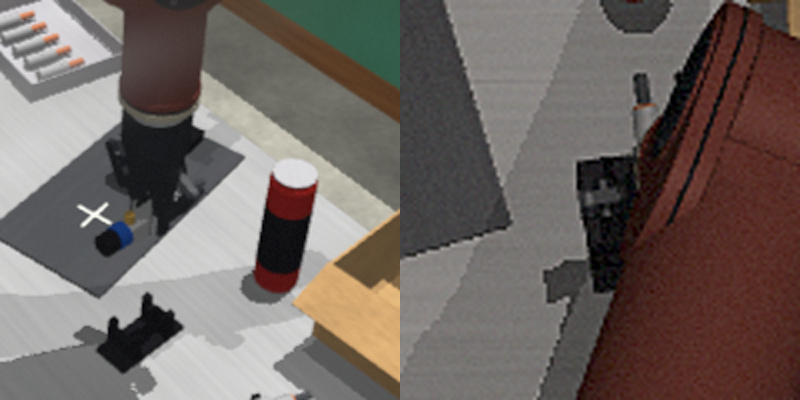

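Call:
send_rows:
  plan: "0 0 1.55 0 2 0 0;0 0 1.55 0 2.5 0 0;0 0 1.55 0 3 0 0;0 0 1.55 0 3 0 0;0 0 1.55 0 2.5 0 0;0 0 1.55 0 2 0 0;0.68 -2.41 0 0.17 0.43 -0.28 0;0.68 -2.41 0 0.17 0.43 -0.28 0;0.68 -2.41 0 0.17 0.43 -0.28 0;0.68 -2.41 0 0.17 0.43 -0.28 0;0.68 -2.41 0 0.17 0.43 -0.28 0;0.68 -2.41 0 0.17 0.43 -0.28 0;0.68 -2.41 0 0.17 0.43 -0.28 0;0.68 -2.41 0 0.17 0.43 -0.28 0;0.68 -2.41 0 0.17 0.43 -0.28 0;0.68 -2.41 0 0.17 0.43 -0.28 0;0 0 0 0 0 0 0;0 0 0 0 0 0 0;0 0 0 0 0 0 0"

```text
clock: 20.78
eef_pos: [0.5749, 0.0086, 0.1716]
tool_rot: [0.215, -0.133, 0.967, 0.03]
force: [0.5, -0.7, -3.0]
gripper_width: 0.0224
grasp_force: 98.1
```

```bash
cat > e.py <<'E'
from h import *
import sys
from scipy.spatial.transform import Rotation as R
s=r.state(); q=s["tool_rot"]; M=R.from_quat(q,scalar_first=True).as_matrix()
print("pos",s["eef_pos"],"q",s["joint_pos"].round(3),s["gripper_width"])
x,y,z=M.T
print("tool x",x.round(4),"y",y.round(4),"z",z.round(4))
z_=-z; X=np.cross(y*np.sign(y[1]),z_)
print("inj x yaw,pitch",np.degrees(np.arctan2(X[1],X[0])),np.degrees(np.arcsin(X[2])),"tip",s["eef_pos"]+.0193*z_+.09*X)
im,d,K,T,P=look("side"); im2,d2,K2,T2,P2=look("top")
np.savez("s4.npz",im=im,d=d,im2=im2,d2=d2)
a=cv2.resize(im[120:260,230:370],(560,560),interpolation=2)
cv2.imwrite(f"pics/{sys.argv[1]}a.png",a[:,:,::-1])
a=cv2.resize(im2[120:260,200:340],(560,560),interpolation=2)
cv2.imwrite(f"pics/{sys.argv[1]}b.png",a[:,:,::-1])
E
python3 e.py s4
```

```text
pos [0.57488921 0.0085813  0.17164465] q [-0.663 -0.088  0.618  2.119 -0.079  0.67   1.859] 0.022415598496539117
tool x [-0.8724 -0.2446 -0.4231] y [-2.701e-01  9.628e-01  3.000e-04] z [ 0.4073  0.1146 -0.9061]
inj x yaw,pitch 15.662170087435088 25.033061391715265 tip [0.64554559 0.0283846  0.22721438]
```

View pics/s4a.png

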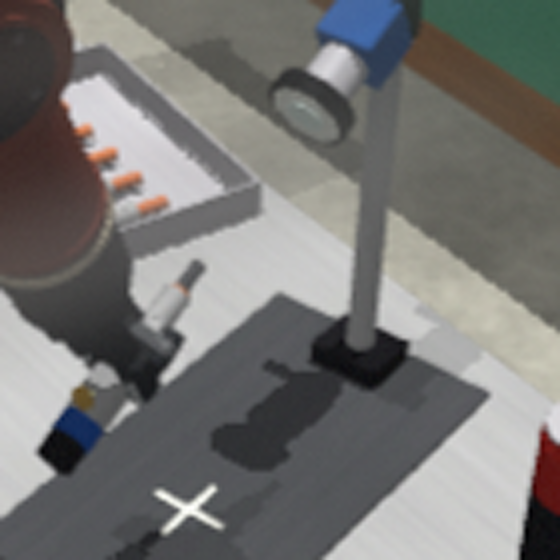

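View pics/s4b.png

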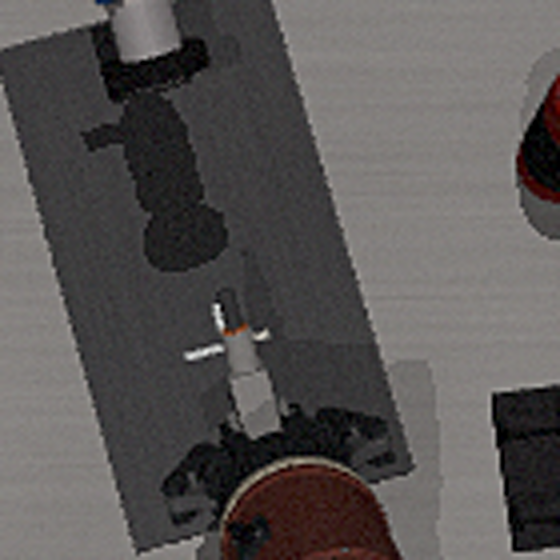

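Both views show the injector pointing at the lens with its stub up: tip at side (280,186) and top (257,193), lens centre at side (308,147). I'll check by triangulating.

```bash
python3 - <<'E'
from h import *
C={n:r.get_calibration(n) for n in("side","top")}
def proj(n,p):
    K,T=C[n]["intrinsics"],C[n]["T"]; q=T[:3,:3].T@(np.asarray(p)-T[:3,3]); return (K@q/q[2])[:2]
def tri(a,b):
    Pm=[C[n]["intrinsics"]@np.linalg.inv(C[n]["T"])[:3] for n in("side","top")]
    X=cv2.triangulatePoints(*Pm,np.array(a,float).reshape(2,1),np.array(b,float).reshape(2,1)).ravel(); return X[:3]/X[3]
print("tip",tri((280,186),(257.2,193)).round(4),"copper proj/tip proj",proj("side",[.6455,.0284,.2272]),proj("top",[.6455,.0284,.2272]))
print("cross",tri((276.8,246.9),(256.2,206)).round(4))
print("lens exp side",proj("side",[.7584,.0609,.281]))
# lens ring in side: depth points near
z=np.load("s4.npz")
for n,i,dd in(("side","im","d"),("top","im2","d2")):
    im,d=z[i],z[dd];P=pts(d,C[n]["intrinsics"],C[n]["T"])
    k=(P[...,2]>.22)&(P[...,0]>.72)&(abs(P[...,1]-.07)<.08)&(P[...,2]<.4)
    q=P[k]; dr=np.array([.8725,.2453,.4226]); f=np.array([.645,.029,.226])
    t=(q-f)@dr; print(n,len(q),"axial 1,5%",np.percentile(t,[1,5,50]))
    yy=(q-f)@np.array([-.2706,.9627,0]); zz=(q-f)@np.array([-.4068,-.1144,.9063])
    for a,b in((.12,.145),(.145,.165),(.165,.2),(.2,.23)):
        m=(t>a)&(t<b)
        if m.sum()>5: print(a,m.sum(),"lat range",np.percentile(yy[m],[3,97]).round(4),"up",np.percentile(zz[m],[3,97]).round(4))
# copper washer/axis of injector from depth: points near front
    k=(abs((P-f)@np.array([-.2706,.9627,0]))<.02)&(abs((P-f)@np.array([-.4068,-.1144,.9063]))<.02)
    t=(P-f)@dr; k&=(t>-.05)&(t<.03); q=P[k]
    print(" nozzle n",k.sum(),"t",np.percentile(t[k],[2,98]).round(4),end=" ")
    for a,b in((-.045,-.028),(-.022,0)):
        m=k&(t>a)&(t<b); print("lat",np.percentile((P[m]-f)@np.array([-.2706,.9627,0]),[5,50,95]).round(4),"up",np.percentile((P[m]-f)@np.array([-.4068,-.1144,.9063]),[5,50,95]).round(4))
E
```

```text
tip [0.6446 0.0235 0.2252] copper proj/tip proj [279.12835228 184.33265269] [255.10536369 192.46981096]
cross [0.646  0.0302 0.0028]
lens exp side [306.28694118 147.45593616]
side 1420 axial 1,5% [0.12643865 0.12831032 0.20352171]
0.12 270 lat range [-0.0293  0.0228] up [-0.025   0.0271]
0.145 71 lat range [-0.0191  0.01  ] up [-0.0038  0.0177]
0.165 334 lat range [-0.0245  0.018 ] up [-0.0889  0.0224]
0.2 219 lat range [-0.0245  0.0277] up [-0.0679  0.0228]
 nozzle n 101 t [-0.0484 -0.0007] lat [-0.0144 -0.0068  0.0031] up [-0.0021  0.005   0.0089]
lat [-0.0085 -0.005   0.0007] up [-0.0049  0.0009  0.0052]
top 1298 axial 1,5% [0.13163498 0.13612237 0.19933634]
0.12 195 lat range [-0.0261  0.0291] up [-0.0018  0.0327]
0.145 162 lat range [-0.0192  0.0187] up [-0.0003  0.023 ]
0.165 300 lat range [-0.019   0.0222] up [0.0083 0.026 ]
0.2 303 lat range [-0.0193  0.0237] up [-0.0024  0.0263]
 nozzle n 149 t [-0.0498  0.0008] lat [-0.0105 -0.002   0.0062] up [0.0035 0.0089 0.0116]
lat [-0.0063 -0.0019  0.0027] up [0.0017 0.0051 0.0082]
```

The tip is within about 2 mm. I'll nudge it sideways and settle.

Call:
send_rows:
  plan: "0 0 0 -0.05 0.2 -0.1 0;0 0 0 0 0 0 0;0 0 0 0 0 0 0;0 0 0 0 0 0 0;0 0 0 0 0 0 0;0 0 0 0 0 0 0"

```text
clock: 21.62
eef_pos: [0.574, 0.0106, 0.1703]
tool_rot: [0.215, -0.133, 0.967, 0.03]
force: [1.4, 0.5, -3.6]
gripper_width: 0.0227
grasp_force: 98.1
```

```bash
python3 e.py s5; python3 - <<'E'
from h import *
z=np.load("s4.npz"); im,d=z["im2"],z["d2"]
im0=np.load("top0.npz")["im"]
for n,f in(("side","side0.npz"),("top","top0.npz")):
    pass
b=(90,228,172,312)
print("red in bin",(msk(im,(0,150,60),(8,255,255),b)>0).sum())
c=r.get_calibration("top");P=pts(d,c["intrinsics"],c["T"])
y=msk(im,(12,60,60),(35,255,255),b)>0; k=np.zeros(y.shape,bool);k[245:300,108:158]=1
q=P[k&(P[...,2]>.015)&(P[...,2]<.05)];print("bin objects pts",len(q), np.unique(np.round(q[:,:2],2),axis=0)[:12].tolist())
s=r.state();print(abs(s["qvel"]).max(),s["force"],s["clock"])
E
```

```text
pos [0.5740113 0.0106494 0.1703098] q [-0.664 -0.088  0.614  2.123 -0.077  0.667  1.853] 0.02268881439072375
tool x [-0.8724 -0.2444 -0.4233] y [-2.701e-01  9.628e-01  6.000e-04] z [ 0.4074  0.1149 -0.906 ]
inj x yaw,pitch 15.6522855535619 25.040432362132456 tip [0.64466607 0.03043195 0.22588897]
red in bin 71
bin objects pts 131 [[0.4, 0.31], [0.4, 0.41], [0.4, 0.42], [0.41, 0.42], [0.42, 0.42], [0.43, 0.42], [0.44, 0.42], [0.44, 0.43], [0.45, 0.42], [0.45, 0.43], [0.46, 0.35], [0.46, 0.36]]
0.0019800308113092887 [-0.06191037  0.08360503 -2.35968608] 21.725
```

```bash
python3 - <<'E'
import numpy as np,cv2
im=np.load("s4.npz")["im2"]
cv2.imwrite("pics/bin.png",cv2.resize(im[225:315,85:185],(500,450),interpolation=2)[:,:,::-1])
E
```

```text
(no output)
```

View pics/bin.png

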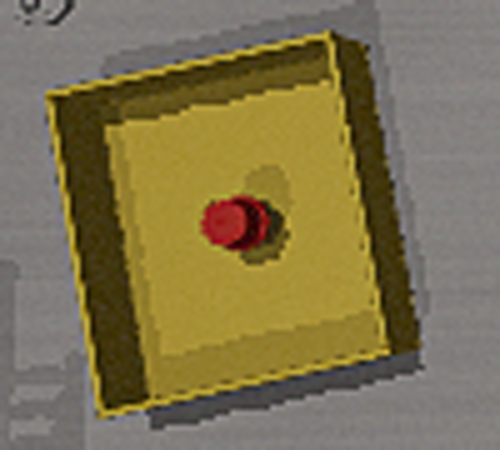

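```bash
python3 - <<'E'
from h import *
z=np.load("s4.npz"); im,d=z["im2"],z["d2"]
c=r.get_calibration("top");P=pts(d,c["intrinsics"],c["T"])
print("z mm");print((P[258:282,122:146,2]*1000).round().astype(int)[::2,::1])
print("hsv at dark",hsv(im)[272:276,134:142].reshape(-1,3)[::3].tolist())
m=msk(im,(12,90,50),(30,255,255)); n,l,st,ce=cv2.connectedComponentsWithStats(m)
for i in range(1,n):
    if 15<st[i,4]<400: print(st[i],ce[i].round(),P[int(ce[i][1]),int(ce[i][0])].round(3))
E
```

```text
z mm
[[ 3  0  6  0  4  3  4  4  3 10  2 -3  3  5  4  8  1  6  4  4  1  2  8  5]
 [ 3  4  4  1  5  4  4  1  4  6  1  6  3  5  4  1  4  3  7  5  6  3  4  6]
 [ 0  5 12  7  4 -2  3  9  4  5  5  4 11  5 -2  4  8  7  5  5  2  3  1  3]
 [ 8  6  9 10  6  4  5  1  1 44 40 40 39 38  4  7  4  6  8  2  3  5  5  7]
 [ 0  3  7  2  3 75 70 75 72 71 69 68 58 49 46 40 20 13 10  7  5  0  2  4]
 [ 1  7  4  6 71 74 74 69 72 73 76 74 71 66 52 42 38 22  8  5 10  9  7  4]
 [ 2  5  1 72 76 74 70 66 70 75 74 72 69 66 53 45 44 19  9  8  4  6  0  7]
 [10  3  8  3 71 73 74 72 73 75 71 68 58 50 46 43 20 10  7  4  5  4  8  2]
 [ 4  4  2  3  4 -2  4 -2 40 44 45 44 47 42  7  3  5  5  2  5 10 10  3 11]
 [ 3  5  5  7  0  1  7  4  2  6 -1  4  6  2  6  3  3  7  4  5  0  6  7  3]
 [ 6  1  6  8  7  4  5  8  3  2  8  1  7  6  1  2  2  0 -1  5  2  6  6  9]
 [ 8  6  5  4  6  8  1  8  3  3  4  1  9  7  1  5  2  2  7  1  2  6  7  5]]
hsv at dark [[175, 250, 52], [179, 226, 134], [24, 177, 95], [179, 235, 77], [19, 152, 52], [23, 176, 106], [14, 180, 78], [24, 174, 107], [22, 178, 90], [25, 166, 109], [24, 219, 98]]
[397 245  11  12  63] [403. 251.] [ 0.516 -0.357  0.061]<stdin>:4: RuntimeWarning: invalid value encountered in cast
```

The cap's top is at about 73 mm, so it is standing on the nut (about 38 mm). Both are inside the bin, and no brass shows anywhere else except the orange injector's stub.

```bash
python3 -c "
from bench import r
print(r.finish_job())"
```

```text
the job is handed in; nothing more can be done
None
```

I handed the job in at about 22 s: both scrap pieces are in the bin, the cap standing on the nut below the rim, and the blue injector is held still at the focus point. Its tip is within about 2 mm by my estimate, the nozzle points into the lens and the stub is up; the hand-in returned no verdict.

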